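# Check a plate gap with a feeler blade

## Robot

A 6-joint arm with a two-finger parallel gripper is mounted at the origin on a cart in front of the work surface, level with it; the furniture and walls round the work are solid. World frame = base frame: x ahead of the robot, y to its left, z up, the work surface at z = 0. Lengths are in m, angles in rad, forces in N, time in s.
With the tool pointing down it reaches from about 0.425 to 0.925 m from the base axis. Payload 12.5 kg.
Tool frame: the origin (TCP) lies at the very end of the fingers, on their centre line; the grasp point (between the pads) lies r.grip_depth behind it (r.grip_depth is the distance from the TCP to the grasp point, in m); z points along the fingers, y is the line along which they close (so a half turn about z gives the same grasp; the last joint's range is limited). The gripper opens to 85 mm and grips with 20 to 120 N. Pads are 22 mm wide; open, the fingers measure 114 mm over their backs; the gripper's body (76 mm by 85 mm) begins 54 mm behind the grasp point. The pads swing forward as they close: fully open they stand 13 mm farther back than shut.
Start: joints at [1.056, 0.491, 1.559, -0, 1.092, -0.106], TCP at [0.248, 0.574, 0.231] pointing down, gripper open.
Joint ranges: [-3.1, 3.1], [-0.84, 2.19], [0.05, 2.79], [-1.13, 4.28], [0.06, 2.93], [-2.69, 2.69]. Speed limits (rad/s): [2.22, 2.22, 2.79, 3.14, 3.14, 3.14].

## Interface

Orientations are given as a unit quaternion [w, x, y, z].
In Python, from workcell import r, camrig, job, monitor gives the robot as it stands (r), with the cameras (camrig), the job (job) and the readings (monitor).
- The arm moves only by the shell command python3 steer.py FILE, which reads ROWS from the file FILE. ROWS is 1 to 8 rows, parted by a bar, with the numbers parted by spaces; each row has 5 numbers: the opening from 0.0 (shut) to 1.0 (fully open), then dx, dy, dz in m, then a turn about the tool's z in rad; each row shifts and turns the commanded pose from where the row before left it, along the tool's axes as they then stand; what a row does not reach is not made up. A row lasts 1/10 s, in which the tool goes at most 0.05 m and 0.15 rad, less where a joint would pass 70% of its speed; a pose out of reach is approached as far as the arm can. The fingers move at their own pace and stop on an object; the grip force is fixed at half the most. Time passes only in rows, so rows that do not move let the fingers close. It prints the time, the measured TCP pose, the force, the opening and the grip force at its end. Input that does not fit is refused with a message, and nothing moves.
- monitor.observe(): the state, without advancing time (a new reading comes with each control period).
- camrig.snapshot(name): name is "scene" or "top" or "wrist"; returns the picture (384x512x3 uint8, red, green, blue); there is no depth.
- camrig.camera_params(name): a dict with "vfov" (degrees; the focal length in pixels is half the picture's height over the tangent of half this angle, whatever the lens; pixels are square), "cx", "cy" (the principal point, pixels), "distortion" ([k1, k2, p1, p2, k3] as OpenCV has them; the pictures are not rectified), "camera_from_world" (4x4, takes a point from world to camera coordinates). Camera axes: x right, y up, looking along -z (the intrinsics and any distortion apply to the point x, -y, -z); pixel columns grow to the right and rows downward; lengths in m; the calibration is good to about 2 mm. A picture is of the moment at which its call begins: read the wrist's pose just before it. camera_params takes no time and is no camera call; for the wrist camera it gives the pose at the moment of the call.
- job.hand_in(): hands the job in; it is judged then, once.
The state is a dict: "clock": time; "q": joint angles; "qvel": joint speeds; "tau": joint torques, N m; "eef_pos": TCP position; "eef_rot": TCP orientation; "contact_force": force on the tool from outside, world axes, zero at the start; "torque": the same for the moment, N m; "grip_width": opening from 0.0 (shut) to 1.0 (fully open); "grip_force": force on a finger pad.
Only numpy, scipy, OpenCV 4.12 (cv2) and the standard library are available. Lean on these libraries where they do the work, as an engineer would, in place of code of your own. Each camera call takes 0.05 s, during which the arm holds its last target. There are 200 camera calls.

## Task

Slide the bolt of the gap fixture forward along its track until it is fully home in its keeper, which closes the two upright steel plates. Then take the feeler blade by its handle out of its stand and push it straight down between the plates until its full thickness drags snugly against both of them, its full width between them and its tip still between the plates rather than out below them. Finish holding the blade there by its handle, without letting go, and leave the loose things on the bench where they are.

Things in the scene. Friction and masses are not known exactly. Their poses are not given: they have to be found in the camera images.
- fixture: Gap fixture fixed to the bench: dark steel base 200 x 160 x 12 mm with two upright steel plates and, on their +y side, a flat bolt in a track. Origin on the bench, 10 mm in +x and 5 mm in -y from the base's centre; x runs along the gap and the bolt (+x forward, to the keeper), y across the gap, z up. The plates face each other across the plane y = -30 mm; blocks behind them are up to 61 mm high
- slot_top (a point): Middle of the gap between the closed plates, at the top of their lips, 76 mm over the bench; axes as the fixture's. Plates 70 mm long in x, lower edges 54 mm below this point, base top 64 mm below. Their upper 14 mm are lips flared outward by 28 degrees (mouth about 16 mm wide). Below the lips the faces stand 1 mm apart with the bolt home, 11 mm with it back
- bolt (a joint): Bolt slide (m): 0 drawn fully back, 0.045 fully home in the keeper; starts between 0 and 0.012. Moves along the fixture's +x; friction about 3 N, stays where it is left. Its wedge flank closes the left plate as it goes home
- bolt_knob (a point): Middle of the black upright knob on the bolt: 16 mm diameter, 32 mm high, from 36 to 68 mm over the bench (point at 56 mm), 71 mm to the +y side of the gap's plane. It moves with the bolt. The bar, straps and keeper round it are at most 33 mm high
- plate_left (a joint): How far the left (+y) plate is pushed back against its spring (m), 0 to 0.005; 1.2 N plus 1.2 N per mm. Pushing the 6 mm blade in moves each plate about 2.5 mm if it is centred
- plate_right (a joint): The same for the right (-y) plate
- stand: Aluminium block 66 x 50 mm, 72 mm high, on a foot plate 110 x 66 x 6 mm, fixed to the bench, with one slot 28 x 10 mm in its top in which the blade hangs. Origin under its centre on the bench; x along the slot
- blade: Feeler blade upright in the stand, hanging by its handle's shoulders, tip 10 mm over the bench. Steel blade 24 mm wide (x), 6 mm thick (y), 62 mm long, its last 12 mm tapering to 2 mm thick. Black handle 34 mm wide (x), 18 mm thick (y), 50 mm high, from 62 to 112 mm above the tip. Origin at the middle of the tip, z up towards the handle, x along the stand's slot; 80 g
- weight: Loose brass weight, 31 mm diameter, 47 mm high; origin under its centre. A bystander
- side_cutter: Loose side cutters with red handles, 127 mm long, lying flat; a bystander
- tape: Loose roll of black tape, 58 mm diameter, 19 mm high; a bystander
- grease_tin: Loose round tin with yellow lid, 70 mm diameter, 33 mm high; a bystander

How it is judged:
By the outcome, as a careful person would: the job done as asked, in the order asked, and still so for the second after the job is handed in, while the arm keeps its last pose, push and grip.
It also fails if it takes over 56 s, if anything falls off the work surface, if the arm or the gripper's body presses on something with over 40 N, if the wrist force passes 120 N, or if a joint passes its speed limit or range.

## Working session

There is one attempt and no reset: what is moved stays moved. The work goes in short steps, Python scripts to look and compute and a shell command to move; the robot and the scene stay as the last step left them, time stands still between calls to the robot, and variables do not carry over. Pictures are saved under pics/ and viewed, at most 10 in all, crops included, and the job is handed in when it is done.

```bash
ls; mkdir -p pics; python3 - <<'E'
from workcell import r, camrig, job, monitor
import cv2
o=monitor.observe();print(o['clock'],o['eef_pos'],o['eef_rot'],r.grip_depth)
for n in("scene","top","wrist"):
    p=camrig.camera_params(n);print(n,p)
    cv2.imwrite(f"pics/{n}0.png",camrig.snapshot(n)[:,:,::-1])
a=cv2.imread("pics/scene0.png");b=cv2.imread("pics/top0.png")
E
```

```text
pics
steer.py
workcell.py
0.0 [0.24829826 0.57332498 0.23072228] [-1.80778587e-04  2.02960040e-01  9.79186861e-01 -5.30764065e-04] 0.0187
scene {'vfov': 45.21575368473067, 'cx': 251.21193841574657, 'cy': 183.07091479737232, 'distortion': array([0.01358296, 0.        , 0.        , 0.        , 0.        ]), 'camera_from_world': array([[ 0.85993143, -0.50999344, -0.02060662, -0.38536028],
       [ 0.39222776,  0.6344469 ,  0.66605894, -0.27195159],
       [-0.32661189, -0.5808475 ,  0.74561441, -1.13908328],
       [ 0.        ,  0.        ,  0.        ,  1.        ]])}
top {'vfov': 43.24966981317834, 'cx': 251.98478913436395, 'cy': 189.830274714187, 'distortion': array([0.01665038, 0.        , 0.        , 0.        , 0.        ]), 'camera_from_world': array([[-0.01805848, -0.99982308, -0.00526358,  0.04175478],
       [ 0.99565144, -0.01846383,  0.09130879, -0.44508601],
       [-0.09138982, -0.0035918 ,  0.99580872, -1.50648616],
       [ 0.        ,  0.        ,  0.        ,  1.        ]])}
wrist {'vfov': 59.71928054355488, 'cx': 258.29217480192045, 'cy': 193.64800625356264, 'distortion': array([-0.05383133,  0.        ,  0.        ,  0.        ,  0.        ]), 'camera_from_world': array([[ 0.39719125,  0.91773506, -0.00120889, -0.62573117],
       [-0.88128546,  0.38104782, -0.27953263,  0.03638386],
       [-0.25607625,  0.11209329,  0.96013543, -0.37974769],
       [ 0.        ,  0.        ,  0.        ,  1.        ]])}
```

View pics/scene0.png

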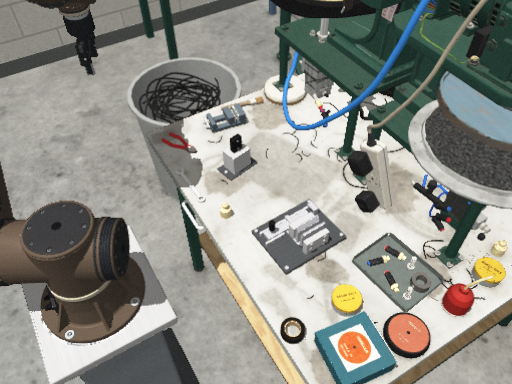

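View pics/top0.png

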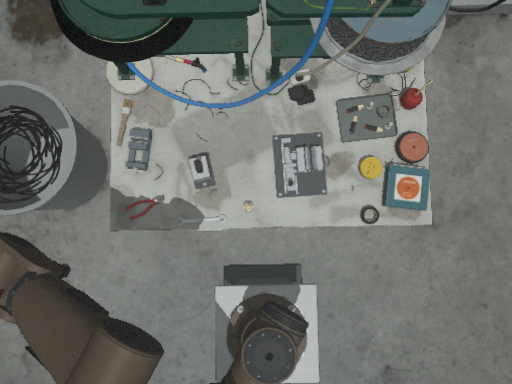

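Scene view: the fixture is at about (300,237) and the stand with the blade at (237,160). Top view: fixture at (300,165), stand at (202,170), with the bolt on the fixture's left (+y) side.

```bash
python3 - <<'E'
import cv2,numpy as np
s=cv2.imread("pics/scene0.png");t=cv2.imread("pics/top0.png")
def c(im,x,y,w,h,k):
    return cv2.resize(im[y:y+h,x:x+w],None,fx=k,fy=k,interpolation=cv2.INTER_CUBIC)
A=c(s,250,195,100,80,4);B=c(s,210,130,60,50,0+400/60)[:280];C=c(t,265,125,70,80,4);D=c(t,180,145,45,50,5.6)
out=np.zeros((600,800,3),np.uint8)
for im,x,y in((A,0,0),(C,410,0),(D,410,320),(B,0,320)):
    im=im[:600-y,:800-x];out[y:y+im.shape[0],x:x+im.shape[1]]=im
cv2.imwrite("pics/comp0.png",out)
E
```

```text
(no output)
```

View pics/comp0.png

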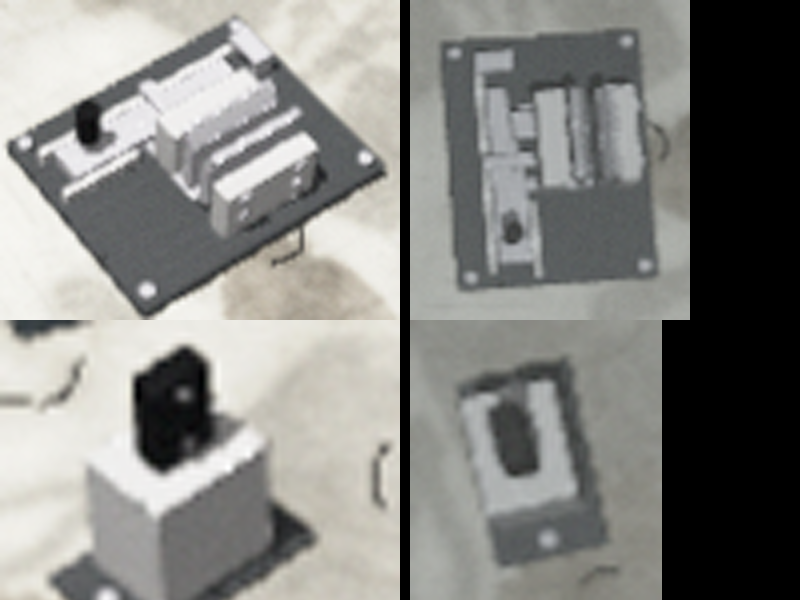

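Corners: base in scene (252,232), (309,199), (346,238), (287,274); in top (273,136), (322,132.5), (327,194), (277,198). Knob at roughly (272,220) and (290.7,182). Stand top corners and the black handle are visible too. Next I fit poses with both views.

```bash
cat > h.py <<'E'
import numpy as np,cv2
from scipy.optimize import least_squares
def proj(p,P):
    P=np.atleast_2d(P).astype(float);T=p["camera_from_world"]
    X=P@T[:3,:3].T+T[:3,3];X=X*[1,-1,-1]
    f=192/np.tan(np.radians(p["vfov"]/2))
    K=np.array([[f,0,p["cx"]],[0,f,p["cy"]],[0,0,1]])
    return cv2.projectPoints(X,np.zeros(3),np.zeros(3),K,np.array(p["distortion"]))[0][:,0]
def world(v,L):
    x,y,a=v[:3];L=np.atleast_2d(L);c,s=np.cos(a),np.sin(a)
    return np.c_[x+c*L[:,0]-s*L[:,1],y+s*L[:,0]+c*L[:,1],L[:,2]+(v[3] if len(v)>3 else 0)]
def fit(obs,v0):  # obs: list of (cam params, local pts, pixels); v = x,y,yaw,(dz)
    f=lambda v:np.concatenate([(proj(p,world(v,L))-np.array(u)).ravel() for p,L,u in obs])
    s=least_squares(f,v0);return s.x,np.round(s.fun.reshape(-1,2),1)
def tri(obs,x0):
    f=lambda v:np.concatenate([(proj(p,v)[0]-np.array(u)) for p,u in obs])
    s=least_squares(f,x0);return s.x,np.round(s.fun,1)
FB=np.array([[-110,85,12],[90,85,12],[90,-75,12],[-110,-75,12]])/1000
ST=np.array([[33,25,72],[33,-25,72],[-33,-25,72],[-33,25,72]])/1000
E
python3 - <<'E'
from h import *
from workcell import r, camrig, job, monitor
s,t=camrig.camera_params("scene"),camrig.camera_params("top")
v,e=fit([(s,FB,[(252,232),(308.75,198.75),(346.25,238),(286.75,273.75)]),(t,FB,[(277,197.75),(273.25,136),(322,132.5),(327,194.25)])],[.55,-.1,0,0])
print(v,e.tolist())
k=lambda u,w:(210+u/6.667,130+(w-320)/6.667)
m=lambda u,w:(180+(u-410)/5.6,145+(w-320)/5.6)
w,e=fit([(s,ST[[3,2,1]],[k(87,462),k(160,512),k(268,435)]),(t,ST,[m(460,403),m(555,380),m(577,500),m(487,518)])],[.55,.2,.2,0])
print(w,e.tolist())
print(tri([(s,(272,220)),(t,(290.7,182))],[.5,-.1,.06]))
c,sn=np.cos(v[2]),np.sin(v[2])
print("slot",world(v[:3],[0,-.03,.076]),"knob b=0..",world(v[:3],[-.07,.041,.056]))
E
```

```text
[ 0.53475342 -0.12459497  0.05131303 -0.00495047] [[-1.1, -0.4], [0.6, 0.5], [0.7, -0.6], [-0.5, 0.9], [0.0, -0.1], [-0.8, -0.3], [0.1, -0.2], [0.3, -0.1]]
[0.51140413 0.19168206 0.22703538 0.00243655] [[-1.0, -0.7], [-0.6, 0.3], [-0.3, 0.7], [0.4, -0.4], [-0.7, -0.3], [0.4, -0.9], [0.6, -0.2]]
(array([ 0.46218329, -0.08467955,  0.07434572]), array([ 0.1, -0. , -0.1,  0.1]))
slot [[ 0.53629214 -0.15455548  0.076     ]] knob b=0.. [[ 0.46274265 -0.08723927  0.056     ]]
```

```bash
echo '0 0 0 0 -0.12 | 0 0 0 0 -0.12 | 0 0 0 0 -0.12 | 0 0 0 0 -0.1 | 0 -0.015 -0.044 0 0 | 0 -0.015 -0.044 0 0 | 0 -0.015 -0.044 0 0 | 0 -0.015 -0.044 0 0' > mv.in && python3 steer.py mv.in; echo '0 -0.015 -0.044 0 0 | 0 -0.015 -0.044 0 0 | 0 -0.015 -0.044 0 0 | 0 -0.015 -0.044 0 0 | 0 -0.015 -0.044 0 0 | 0 -0.015 -0.044 0 0 | 0 -0.015 -0.044 0 0 | 0 -0.015 -0.044 0 0' > mv.in && python3 steer.py mv.in
echo '0 0 0 0 0 | 0 0 0 0 0' > mv.in && python3 steer.py mv.in
cat > snap.py <<'E'
import sys,cv2,pickle
from workcell import r, camrig, job, monitor
n,k=sys.argv[1:3]
o=monitor.observe();p=camrig.camera_params(n);im=camrig.snapshot(n)[:,:,::-1]
pickle.dump((p,o),open(f"pics/{k}.pkl","wb"));cv2.imwrite(f"pics/{k}_raw.png",im)
cv2.imwrite(f"pics/{k}.png",cv2.resize(im,None,fx=1.5625,fy=1.5625,interpolation=cv2.INTER_CUBIC))
print(o["clock"],o["eef_pos"],o["eef_rot"],o["grip_width"])
E
python3 snap.py wrist w1
```

```text
clock: 0.95
eef_pos: [0.3175, 0.3991, 0.2312]
eef_rot: [-0.0, -0.026, 1.0, -0.0]
contact_force: [0.8, 0.5, 0.2]
grip_width: -0.002
grip_force: 0.0
clock: 1.75
eef_pos: [0.4555, 0.0535, 0.2314]
eef_rot: [0.0, -0.026, 1.0, 0.0]
contact_force: [-0.3, 0.8, 0.2]
grip_width: 0.002
grip_force: 0.0
clock: 1.95
eef_pos: [0.4552, 0.0546, 0.231]
eef_rot: [-0.0, -0.024, 1.0, 0.0]
contact_force: [0.8, -0.3, -1.0]
grip_width: -0.002
grip_force: 0.0
1.95 [0.45518785 0.05462271 0.23104867] [-3.30768819e-04 -2.42797550e-02  9.99705140e-01  1.30675532e-04] -0.001770461551636435
```

View pics/w1.png

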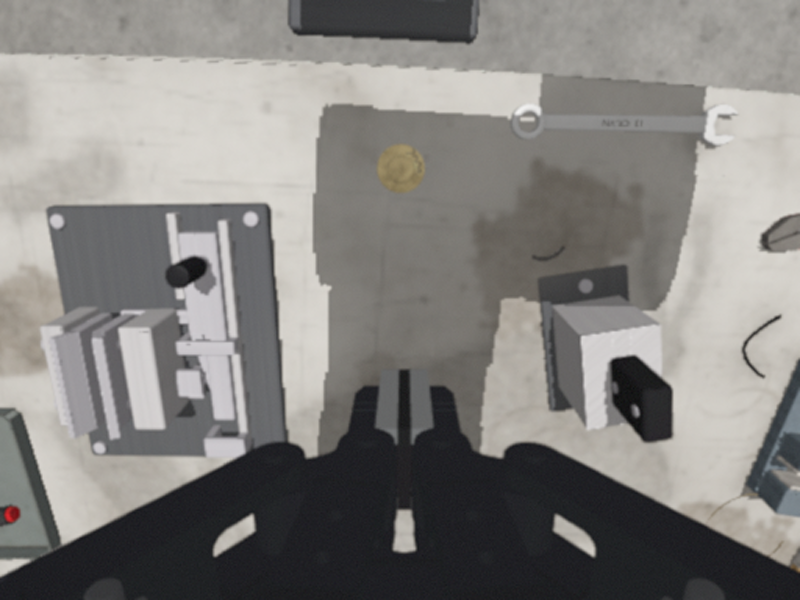

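w1 shows the fixture at left (knob top about (180,275) in the 800 px view) and the stand at right (handle about (642,400)). I'm zooming in for sub-pixel corners.

```bash
cat > zoom.py <<'E'
import cv2,numpy as np,sys
im=cv2.imread(sys.argv[1]);x,y,w,h=map(int,sys.argv[3:7]);k=min(800/w,600/h)
c=cv2.resize(im[y:y+h,x:x+w],None,fx=k,fy=k,interpolation=cv2.INTER_CUBIC)
c=(255*(c/255.)**.55).astype(np.uint8)
for u in range(x//10*10+10,x+w,10):
    cv2.line(c,(int((u+.5-x)*k),0),(int((u+.5-x)*k),6 if u%50 else 16),(0,0,255),2)
for v in range(y//10*10+10,y+h,10):
    cv2.line(c,(0,int((v+.5-y)*k)),(6 if v%50 else 16,int((v+.5-y)*k)),(0,0,255),2)
print("px = x+u/k-.5, k=",k,c.shape);cv2.imwrite(sys.argv[2],c)
E
python3 zoom.py pics/w1_raw.png pics/z1.png 340 165 104 120
```

```text
px = x+u/k-.5, k= 5.0 (600, 520, 3)
```

View pics/z1.png

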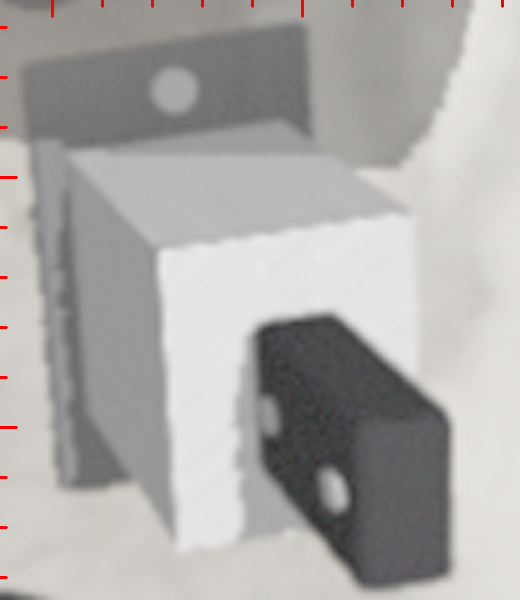

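Zoom: stand top corners (158,248), (412,213), (178,550); handle top corners (357,425), (448,412), (365,587), (450,575); handle base (258,330), (335,315).

```bash
python3 zoom.py pics/w1_raw.png pics/z2.png 25 125 165 170; cat > m.py <<'E'
from h import *
import pickle
w1=pickle.load(open("pics/w1.pkl","rb"))[0]
z=lambda x0,y0,k,L:[(x0+u/k-.5,y0+v/k-.5) for u,v in L]
H=np.array([[-17,-9],[-17,9],[17,-9],[17,9]])/1000
HT=np.c_[H,[.122]*4];HB=np.c_[H[:2],[.072]*2]
top=z(340,165,5,[(357,425),(448,412),(365,587),(450,575)]);bot=z(340,165,5,[(258,330),(335,315)])
st=z(340,165,5,[(158,248),(412,213),(178,550)])
print("handle",*[a.tolist() for a in fit([(w1,HT,top),(w1,HB,bot)],[.51,.19,.2,0])])
print("stand",*[a.tolist() for a in fit([(w1,ST[[2,3,1]],st)],[.51,.19,.2,0])])
print("stand dz=0",*[a.tolist() for a in fit([(w1,ST[[2,3,1]],st),(w1,HT,top),(w1,HB,bot)],[.51,.19,.2])])
E
python3 m.py
```

```text
px = x+u/k-.5, k= 3.5294117647058822 (600, 582, 3)
handle [0.5298482213508778, 0.21477711876082511, 0.21849994372421166, -0.03089839127776211] [[-0.3, 0.9], [0.4, 0.4], [-0.8, -0.2], [0.4, -0.8], [-0.4, -0.4], [0.6, -0.1]]
stand [0.5154948401281112, 0.19827770955204363, 0.20655908770446466, -0.0012479643631851183] [[0.1, 0.5], [0.2, -0.3], [-0.3, -0.2]]
stand dz=0 [0.5151837108719917, 0.19784851234621226, 0.20643276837601998] [[0.1, 0.6], [0.4, -0.2], [-0.2, 0.1], [-0.6, 0.3], [2.3, -0.4], [-1.4, 3.0], [1.9, 2.3], [-2.8, -3.1], [-0.0, -2.8]]
```

View pics/z2.png

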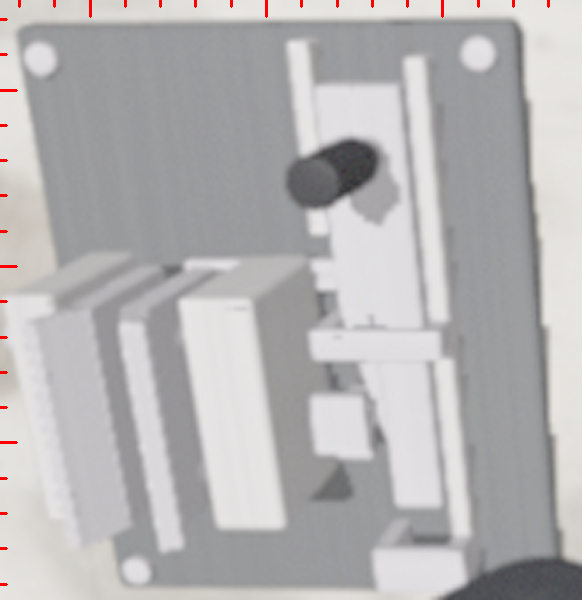

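Zoom 2: base corners (18,30), (520,20), (122,588); knob top centre (313,183).

```bash
cat >> m.py <<'E'
from workcell import r, camrig, job, monitor
print("---")
s,t=camrig.camera_params("scene"),camrig.camera_params("top")
k=600/170
fx=z(25,125,k,[(18,30),(520,20),(122,588)])
v,e=fit([(w1,FB[[3,0,2]],fx)],[.53,-.12,.05]);print("fix w1",v,e.tolist())
v,e=fit([(w1,FB[[3,0,2]],fx),(s,FB,[(252,232),(308.75,198.75),(346.25,238),(286.75,273.75)]),(t,FB,[(277,197.75),(273.25,136),(322,132.5),(327,194.25)])],[.53,-.12,.05]);print("fix all",v)
kn=z(25,125,k,[(313,183)])[0]
print("knob tri",tri([(w1,kn),(s,(272,220)),(t,(290.7,182))],[.46,-.08,.06]))
K=world(v,[-.07,.041,.068]);print("knob b=0",K)
b,e=fit([(w1,np.array([[0,0,.068]]),[kn])],[.46,-.08,0])[0:2];print("knob z=.068",b,e)
print("slot",world(v,[0,-.03,.076]))
print("handle dz0",*[a.tolist() for a in fit([(w1,HT,top)],[.51,.19,.2])])
E
python3 m.py | sed '1,/---/d'
```

```text
fix w1 [ 0.53765286 -0.11759061  0.05081318] [[-0.7, -0.8], [0.4, 0.3], [0.3, 0.7]]
fix all [ 0.53685277 -0.11980476  0.04806394]
knob tri (array([ 0.46315708, -0.08186708,  0.06811661]), array([-0.3,  0.2, -0.2,  0.5, -1.1,  0. ]))
knob b=0 [[ 0.46496375 -0.08221529  0.068     ]]
knob z=.068 [ 0.4630106  -0.08165059  0.        ] [[-0.  0.]]
slot [[ 0.53829413 -0.14977012  0.076     ]]
handle dz0 [0.5140249868145056, 0.19713627992077756, 0.22204778359558508] [[-1.5, -0.8], [1.5, -1.8], [-1.7, 1.9], [1.7, 0.9]]
```

```bash
echo '0 0.009 -0.045 0 0 | 0 0.008 -0.046 0 0 | 0 0.008 -0.046 0 0 | 0 0 0 0.04 0 | 0 0 0 0.04 0 | 0 0 0 0.04 0 | 0 0 0 0.04 0 | 0 0 0 0.028 0' > mv.in && python3 steer.py mv.in; echo '0 0 0 0 0 | 0 0 0 0 0' > mv.in && python3 steer.py mv.in; python3 snap.py wrist w2
```

```text
clock: 2.8
eef_pos: [0.4367, -0.081, 0.0414]
eef_rot: [-0.001, -0.027, 1.0, 0.0]
contact_force: [0.5, -0.0, -0.8]
grip_width: 0.005
grip_force: 0.0
clock: 3.0
eef_pos: [0.4373, -0.0817, 0.0437]
eef_rot: [-0.0, -0.026, 1.0, 0.0]
contact_force: [0.2, -0.2, 0.7]
grip_width: 0.003
grip_force: 0.0
3.0 [ 0.43734515 -0.08167124  0.04369396] [-4.05924997e-04 -2.64174713e-02  9.99650890e-01  2.25244610e-04] 0.002998389272839109
```

View pics/w2.png

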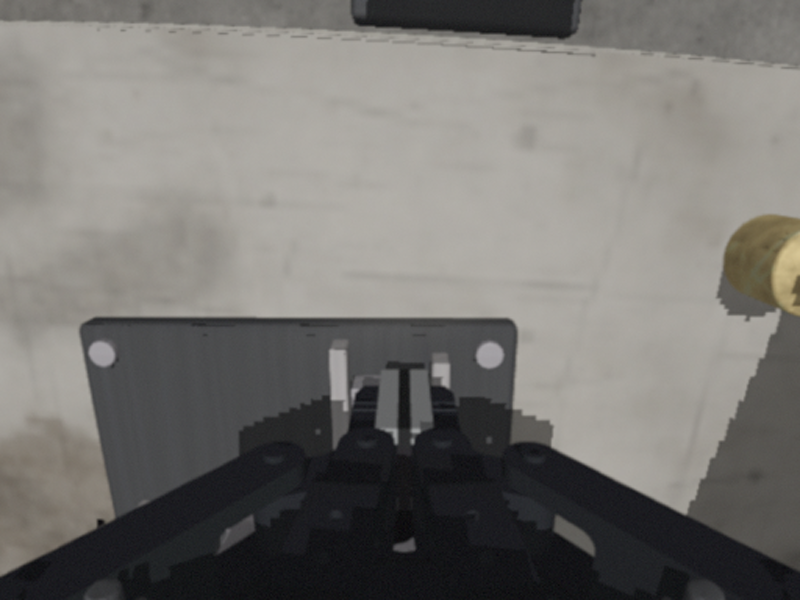

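The closed fingers are centred on the track behind the knob. Pushing now.

```bash
echo '0 -0.005 0 0 0 | 0 -0.005 0 0 0 | 0 -0.005 0 0 0 | 0 -0.005 0 0 0' > mv.in && python3 steer.py mv.in; echo '0 -0.005 0 0 0 | 0 -0.005 0 0 0 | 0 -0.005 0 0 0' > mv.in && python3 steer.py mv.in;echo '0 0 0 0 0' > mv.in && python3 steer.py mv.in
```

```text
clock: 3.45
eef_pos: [0.4577, -0.0816, 0.0438]
eef_rot: [0.0, -0.026, 1.0, -0.0]
contact_force: [-2.3, -0.9, 2.4]
grip_width: 0.002
grip_force: 1.7
clock: 3.75
eef_pos: [0.4726, -0.0809, 0.0433]
eef_rot: [-0.0, -0.026, 1.0, 0.0]
contact_force: [-2.6, -0.5, 2.7]
grip_width: -0.001
grip_force: 1.7
clock: 3.85
eef_pos: [0.4731, -0.0809, 0.0432]
eef_rot: [0.001, -0.026, 1.0, -0.0]
contact_force: [0.1, 0.2, -0.3]
grip_width: -0.002
grip_force: 0.0
```

```bash
echo '0 -0.004 0 0 0' > mv.in && python3 steer.py mv.in|sed -n '1,4p'; echo '0 -0.004 0 0 0' > mv.in && python3 steer.py mv.in|sed -n '2,4p';echo '0 -0.003 0 0 0' > mv.in && python3 steer.py mv.in|sed -n '2,4p';echo '0 -0.003 0 0 0' > mv.in && python3 steer.py mv.in|sed -n '2,4p'
```

```text
clock: 3.95
eef_pos: [0.476, -0.0806, 0.0432]
eef_rot: [-0.0, -0.026, 1.0, 0.0]
contact_force: [-3.7, -2.0, 1.5]
eef_pos: [0.4802, -0.0804, 0.0432]
eef_rot: [-0.0, -0.026, 1.0, 0.0]
contact_force: [-3.6, -0.7, 0.0]
eef_pos: [0.4815, -0.0801, 0.043]
eef_rot: [-0.002, -0.026, 1.0, 0.001]
contact_force: [-22.4, -8.9, 13.6]
eef_pos: [0.4816, -0.0798, 0.043]
eef_rot: [-0.005, -0.026, 1.0, 0.001]
contact_force: [-37.7, -16.8, 24.4]
```

```bash
echo '0 0.01 0 0 0 | 0 0.02 0 0 0 | 0 0 0 -0.05 0 | 0 0 0 -0.05 0 | 0 0.02 0.05 -0.045 0 | 0 0 0.05 0 0 | 0 0 0.045 0 0 | 0 0 0 0 0' > mv.in && python3 steer.py mv.in; python3 snap.py wrist w3;python3 zoom.py pics/w3_raw.png pics/z3.png 0 120 190 150
```

```text
clock: 5.05
eef_pos: [0.4351, 0.0519, 0.176]
eef_rot: [0.001, -0.028, 1.0, 0.0]
contact_force: [-0.7, -0.5, -0.4]
grip_width: -0.002
grip_force: 0.0
5.05 [0.43514669 0.05192801 0.17598547] [ 1.06220137e-03 -2.78742674e-02  9.99610833e-01  2.82313370e-04] -0.001631180743147803
px = x+u/k-.5, k= 4.0 (600, 760, 3)
```

View pics/w3.png

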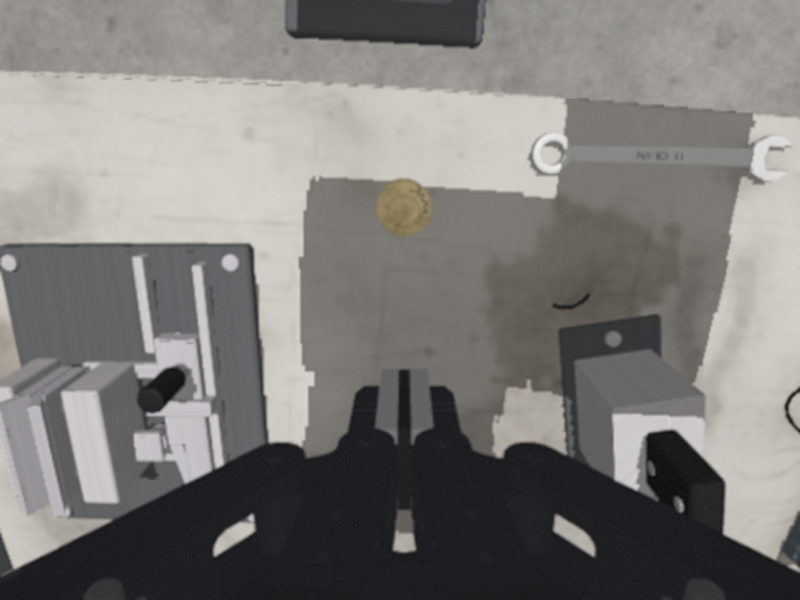

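w3: the plate gap is visibly closed and the knob top is now at (152,398). The keeper is hidden behind the gripper. I'll compute the knob travel and the handle and stand pose from this second place.

```bash
python3 - <<'E'
from h import *
import pickle
w1=pickle.load(open("pics/w1.pkl","rb"))[0];w3=pickle.load(open("pics/w3.pkl","rb"))[0]
k=1.5625;V=lambda L:[(u/k-.5+.18,v/k-.5+.18) for u,v in L]
z=lambda x0,y0,k,L:[(x0+u/k-.5,y0+v/k-.5) for u,v in L]
kn=V([(151,398)])
print("knob",fit([(w3,np.array([[0,0,.068]]),kn)],[.5,-.08,0])[0])
fx=V([(250,245),(2,247)])
print("base corners w3",*[fit([(w3,np.array([[0,0,.012]]),[u])],[.5,-.08,0])[0][:2] for u in fx])
print("base corners w1",*[fit([(w1,np.array([[0,0,.012]]),[u])],[.5,-.08,0])[0][:2] for u in z(25,125,600/170,[(520,20),(18,30)])])
# stand corners triangulated: (-x,-y),( -x,+y)
a=z(340,165,5,[(158,248),(412,213)]);b=V([(614,417),(703,419)])
for i in(0,):print("stand corner",tri([(w1,a[i]),(w3,b[i])],[.49,.17,.07]))
# handle top corner nearest (-x,-y),(-x,+y)
a=z(340,165,5,[(357,425),(448,412)]);b=V([(690,491),(722,481)])
for i in range(2):print("handle corner",tri([(w1,a[i]),(w3,b[i])],[.49,.17,.12]))
E
```

```text
knob [ 0.49829617 -0.07939375  0.        ]
base corners w3 [ 0.42315764 -0.03941192] [ 0.43202224 -0.19427612]
base corners w1 [ 0.4231841  -0.03869654] [ 0.43243976 -0.19737782]
stand corner (array([0.47770753, 0.15472553, 0.10148963]), array([-0.7,  0.3,  0.6, -0.3]))
handle corner (array([0.49663316, 0.18089634, 0.13048954]), array([-0.8,  0.5,  0.7, -0.4]))
handle corner (array([0.49827929, 0.20193377, 0.12009839]), array([-0.5,  0.3,  0.5, -0.3]))
```

Knob travel is about 36 mm with a hard stop, which fits home. I'll check the keeper by eye later. Now moving over the stand, opening and turning to the handle.

```bash
echo '1 0 0 -0.024 -0.085 | 1 0 0 0 -0.08 | 1 -0.027 0.031 0 0 | 1 -0.027 0.031 0 0 | 1 -0.027 0.031 0 0 | 1 -0.027 0.031 0 0 | 1 0 0 0 0 | 1 0 0 0 0' > mv.in && python3 steer.py mv.in; python3 snap.py wrist w4; python3 snap.py scene s4
python3 - <<'E'
import cv2,numpy as np
a=cv2.imread("pics/w4_raw.png")[190:384,110:402];a=cv2.resize(a,None,fx=2.7,fy=2.7,interpolation=cv2.INTER_CUBIC)
b=cv2.imread("pics/s4_raw.png")[195:245,255:335] 
a=(255*(a/255.)**.6).astype(np.uint8);cv2.imwrite("pics/c4.png",a);print(a.shape)
E
```

```text
clock: 5.9
eef_pos: [0.5146, 0.1919, 0.1988]
eef_rot: [-0.0, -0.108, 0.994, -0.0]
contact_force: [0.1, -1.2, -0.2]
grip_width: 1.003
grip_force: 0.0
5.9 [0.51461351 0.19194249 0.19876705] [-2.61518715e-04 -1.08075971e-01  9.94142603e-01 -4.46677655e-05] 1.0027024218036107
5.95 [0.51423378 0.19139198 0.19894879] [-3.33418715e-04 -1.07691736e-01  9.94184276e-01 -7.12264401e-05] 1.0003771693236425
(524, 788, 3)
```

View pics/c4.png

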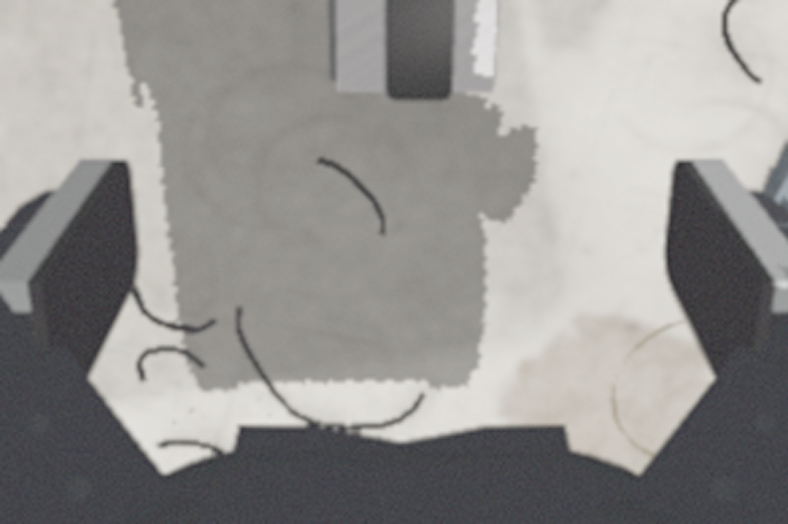

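c4: handle's far top edge at crop (388–452, 98), parallel to the tool axes; fingers' midline at u≈403.

```bash
python3 - <<'E'
from h import *
import pickle,cv2
p,o=pickle.load(open("pics/w4.pkl","rb"))
z=lambda L:[(110+u/2.7-.5,190+v/2.7-.5) for u,v in L]
c=[fit([(p,np.array([[0,0,.122]]),[q])],[.5,.2,0])[0][:2] for q in z([(388,98),(452,98)])]
print(c,np.linalg.norm(c[0]-c[1]))
m=(c[0]+c[1])/2;d=(c[1]-c[0]);a=np.arctan2(-d[0],d[1]);ctr=m-.017*np.array([np.cos(a),np.sin(a)])
print("yaw",a,"ctr",ctr)
w1=pickle.load(open("pics/w1.pkl","rb"))[0]
# dark-pixel extent check of handle rows above the edge
g=cv2.cvtColor(cv2.imread("pics/w4_raw.png"),cv2.COLOR_BGR2GRAY)
for y in(150,165,180,195,205,215,222,226,230):
    d=np.where(g[y,225:310]<75)[0];print(y,d.min()+225 if len(d) else 0,d.max()+225 if len(d) else 0)
# w1 far corners triangulated with w4
Z=lambda u,v:(340+u/5-.5,165+v/5-.5)
for (a1,b1) in(((365,587),(388,98)),((450,575),(452,98))):print(tri([(w1,Z(*a1)),(p,z([b1])[0])],[.53,.2,.12]))
R=o["eef_rot"];print("tool yaw",2*np.arctan2(-R[1],R[2]))
E
```

```text
[array([0.53171418, 0.19324021]), array([0.52811983, 0.20956644])] 0.016717218284532653
yaw 0.21670090931625766 ctr [0.5133146  0.19774817]
150 231 232
165 231 232
180 231 276
195 232 277
205 232 277
215 232 277
222 253 276
226 254 275
230 0 0
(array([0.5315251 , 0.19339691, 0.1215153 ]), array([-0.3,  0.6,  0.3, -0.5]))
(array([0.52948668, 0.21000212, 0.1186942 ]), array([ 0.1, -0.2, -0.1,  0.1]))
tool yaw 0.21657496707551274
```

```bash
echo '1 0 0.006 0 0 | 1 0 0 0.04 0 | 1 0 0 0.04 0 | 1 0 0 0.03 0 | 1 0 0 0.006 0 | 1 0 0 0 0 | 0 0 0 0 0 | 0 0 0 0 0' > mv.in && python3 steer.py mv.in; echo '0 0 0 0 0 | 0 0 0 0 0 | 0 0 0 0 0 | 0 0 0 0 0' > mv.in && python3 steer.py mv.in
```

```text
clock: 6.8
eef_pos: [0.5136, 0.1983, 0.085]
eef_rot: [0.001, -0.108, 0.994, 0.0]
contact_force: [-0.3, -0.3, 0.3]
grip_width: 0.692
grip_force: 0.0
clock: 7.2
eef_pos: [0.5131, 0.1983, 0.0839]
eef_rot: [0.0, -0.108, 0.994, 0.0]
contact_force: [-1.8, 0.1, 6.3]
grip_width: 0.203
grip_force: 58.5
```

```bash
echo '0 0 0 -0.03 0 | 0 0 0 -0.03 0 | 0 0 0 -0.03 0 | 0 0 0 -0.03 0 | 0 0 0 -0.01 0 | 0 0 0 0 0.084 | 0 0 0 0 0.084 | 0 0 0 0 0' > mv.in && python3 steer.py mv.in; echo '0 -0.001 -0.0435 0 0 | 0 -0.001 -0.0435 0 0 | 0 -0.001 -0.0435 0 0 | 0 -0.001 -0.0435 0 0 | 0 -0.001 -0.0435 0 0 | 0 -0.001 -0.0435 0 0 | 0 -0.001 -0.0435 0 0 | 0 -0.001 -0.0435 0 0' > mv.in && python3 steer.py mv.in; echo '0 0 0 0 0 | 0 0 0 0 0 | 0 0 0 0 0' > mv.in && python3 steer.py mv.in; python3 snap.py wrist w5; python3 snap.py scene s5; python3 snap.py top t5
python3 - <<'E'
import cv2,numpy as np
out=np.zeros((600,800,3),np.uint8)
a=cv2.resize(cv2.imread("pics/w5_raw.png")[150:384,100:402],None,fx=1.6,fy=1.6,interpolation=cv2.INTER_CUBIC)
def q(f,x,y,w,h,k):return cv2.resize(cv2.imread(f)[y:y+h,x:x+w],None,fx=k,fy=k,interpolation=cv2.INTER_CUBIC)
S=q("pics/s5_raw.png",245,180,110,75,4.5)   # 495x337? 
W=q("pics/w5_raw.png",150,150,200,165,3)
out[:]=0
out[:495,:600]=W
s=q("pics/s4_raw.png",295,195,32,28,6);out[:168,605:797]=s
s=q("pics/s5_raw.png",262,170,66,80,3);out[175:415,602:800]=s
s=q("pics/t5_raw.png",265,125,64,60,3);out[418:598,602:794]=s
out=(255*(out/255.)**.65).astype(np.uint8)
cv2.imwrite("pics/c5.png",out)
E
```

```text
clock: 8.0
eef_pos: [0.5126, 0.1981, 0.2125]
eef_rot: [-0.001, -0.023, 1.0, -0.0]
contact_force: [-0.3, -0.2, -1.1]
grip_width: 0.205
grip_force: 58.7
clock: 8.8
eef_pos: [0.5374, -0.1508, 0.2126]
eef_rot: [-0.0, -0.025, 1.0, 0.0]
contact_force: [0.7, 0.9, -0.9]
grip_width: 0.201
grip_force: 58.9
clock: 9.1
eef_pos: [0.5374, -0.1482, 0.2129]
eef_rot: [-0.0, -0.025, 1.0, 0.0]
contact_force: [-0.2, -0.1, -0.6]
grip_width: 0.206
grip_force: 58.9
9.1 [ 0.53741426 -0.14822448  0.21285714] [-4.37233717e-04 -2.48948352e-02  9.99689925e-01  3.32441256e-04] 0.20590688752781086
9.15 [ 0.53752766 -0.14794834  0.21304415] [-2.81675560e-04 -2.50775039e-02  9.99685435e-01  2.63886800e-04] 0.2063088825779704
9.2 [ 0.53762966 -0.14788932  0.21321032] [-1.43707656e-04 -2.51691563e-02  9.99683185e-01  1.47477901e-04] 0.2037751549999871
```

View pics/c5.png

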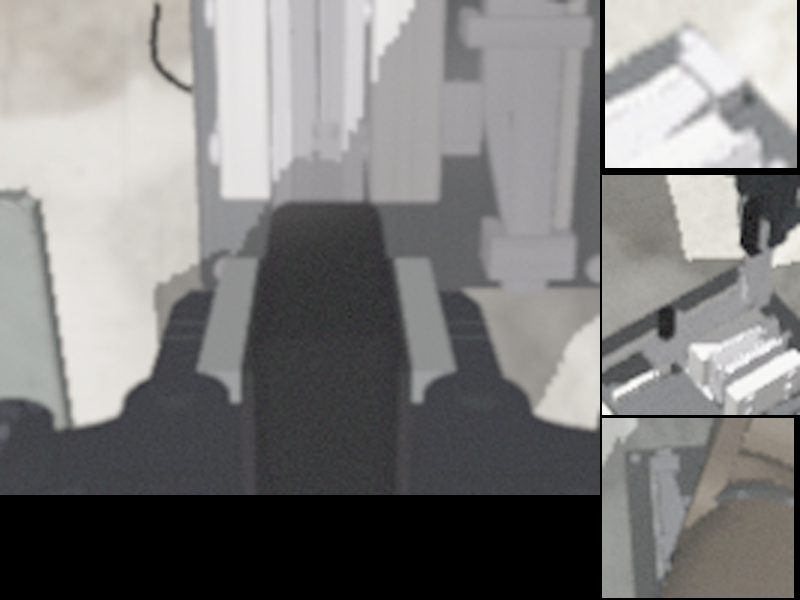

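c5: in the wrist crop the bolt bar reaches into the keeper, at about (530,230). The mouth lips run between u≈290 and u≈345 with the far end at v≈203. Next I'll compute the gap line from that.

```bash
python3 - <<'E'
from h import *
import pickle,cv2
p,o=pickle.load(open("pics/w5.pkl","rb"))
q=lambda u,v:(150+u/3-.5,150+v/3-.5)
for n,u,v,z in(("lipL",345,195,.076),("lipR",290,195,.076),("mid",317.5,195,.076),("mid mouth up",317.5,120,.076),("end",345,203,.076),("blkR",270,200,.061),("blkL",370,200,.061)):
    print(n,fit([(p,np.array([[0,0,z]]),[q(u,v)])],[.5,-.15,0])[0][:2])
g=cv2.cvtColor(cv2.imread("pics/w5_raw.png"),cv2.COLOR_BGR2GRAY)
for y in(165,180,190,200,208,213): print(y,g[y,215:300].tolist())
for v in ([.53765,-.11759,.0508],[.53685,-.1198,.048]):print(world(np.array(v),[[.035,-.03,.076],[0,-.03,.076]]))
E
```

```text
lipL [ 0.5669216  -0.13989588]
lipR [ 0.56773516 -0.15616511]
mid [ 0.56732758 -0.14803038]
mid mouth up [ 0.54430862 -0.14912846]
end [ 0.56943762 -0.13975621]
blkR [ 0.575114  -0.1626383]
blkL [ 0.57355366 -0.13142402]
165 [103, 111, 112, 109, 109, 113, 142, 186, 210, 218, 217, 215, 214, 215, 216, 218, 219, 219, 219, 218, 220, 220, 214, 190, 153, 165, 193, 198, 197, 198, 194, 178, 163, 160, 163, 163, 161, 161, 160, 151, 127, 126, 159, 160, 156, 159, 160, 160, 162, 169, 186, 196, 198, 198, 197, 189, 154, 116, 141, 185, 210, 218, 210, 176, 146, 138, 134, 133, 134, 134, 135, 132, 133, 131, 133, 135, 136, 136, 136, 137, 134, 130, 116, 88, 72]
180 [106, 108, 112, 111, 110, 112, 117, 155, 200, 217, 217, 216, 215, 215, 216, 217, 218, 218, 219, 218, 219, 219, 216, 198, 168, 158, 189, 197, 196, 197, 197, 187, 167, 160, 163, 163, 162, 161, 160, 157, 144, 133, 158, 161, 157, 159, 160, 160, 162, 170, 187, 195, 196, 195, 194, 182, 140, 113, 116, 127, 133, 136, 136, 137, 135, 134, 133, 133, 133, 134, 134, 134, 132, 133, 134, 135, 134, 136, 135, 134, 133, 128, 126, 126, 127]
190 [122, 105, 113, 1
[... 1146 characters left out ...]
 131, 133, 133, 130, 131, 129, 130, 131, 132, 132, 130, 129, 131, 131, 132, 131, 133, 133, 132, 126, 111, 78, 64, 65]
213 [157, 119, 111, 113, 116, 113, 111, 119, 158, 202, 214, 214, 214, 213, 213, 214, 214, 214, 214, 214, 214, 214, 213, 208, 187, 133, 114, 122, 125, 125, 127, 125, 116, 116, 117, 117, 118, 116, 116, 114, 112, 114, 114, 114, 114, 114, 112, 112, 114, 118, 123, 123, 123, 122, 122, 114, 85, 84, 110, 126, 130, 131, 132, 132, 131, 129, 130, 131, 130, 133, 133, 129, 129, 131, 131, 132, 130, 132, 132, 132, 123, 100, 71, 63, 62]
[[ 0.57412819 -0.14577406  0.076     ]
 [ 0.53917334 -0.1475513   0.076     ]]
[[ 0.57324913 -0.14808609  0.076     ]
 [ 0.53828945 -0.14976545  0.076     ]]
```

Gap line is at y≈-0.1494 at this x; the tool sits at -0.1480. Shifting and descending to the mouth.

```bash
echo '0 -0.001 -0.0014 0 0 | 0 0 0 0.03 0 | 0 0 0 0.025 0 | 0 0 0 0 0 | 0 0 0 0 0' > mv.in && python3 steer.py mv.in; echo '0 0 0 0.005 0 | 0 0 0 0.005 0' > mv.in && python3 steer.py mv.in;echo '0 0 0 0.004 0' > mv.in && python3 steer.py mv.in;echo '0 0 0 0.004 0' > mv.in && python3 steer.py mv.in;echo '0 0 0 0.003 0' > mv.in && python3 steer.py mv.in
```

```text
clock: 9.75
eef_pos: [0.539, -0.1502, 0.1588]
eef_rot: [-0.0, -0.024, 1.0, 0.0]
contact_force: [-0.4, -0.6, -0.2]
grip_width: 0.202
grip_force: 59.0
clock: 9.95
eef_pos: [0.5392, -0.1505, 0.1492]
eef_rot: [0.001, -0.024, 1.0, -0.0]
contact_force: [0.3, -0.0, -1.3]
grip_width: 0.2
grip_force: 59.0
clock: 10.05
eef_pos: [0.5389, -0.1504, 0.1446]
eef_rot: [0.0, -0.024, 1.0, -0.0]
contact_force: [-0.0, 0.4, -0.6]
grip_width: 0.208
grip_force: 59.0
clock: 10.15
eef_pos: [0.5388, -0.1504, 0.1403]
eef_rot: [0.0, -0.024, 1.0, -0.0]
contact_force: [0.0, 0.4, 2.9]
grip_width: 0.202
grip_force: 59.6
clock: 10.25
eef_pos: [0.539, -0.1505, 0.1375]
eef_rot: [0.0, -0.024, 1.0, -0.0]
contact_force: [0.1, 0.6, 8.1]
grip_width: 0.207
grip_force: 60.2
```

```bash
for i in 1 2 3 4; do echo '0 0 0 0.003 0' > mv.in && python3 steer.py mv.in|sed -n '2p;4p;6p'; done
```

```text
eef_pos: [0.5398, -0.151, 0.1365]
contact_force: [-5.7, 1.5, 43.6]
grip_force: 65.3
eef_pos: [0.5412, -0.1515, 0.1358]
contact_force: [-4.6, 2.2, 58.0]
grip_force: 67.0
eef_pos: [0.5401, -0.1509, 0.1305]
contact_force: [-0.2, 0.3, 1.9]
grip_force: 59.7
eef_pos: [0.5393, -0.1506, 0.1261]
contact_force: [0.4, -0.0, 4.2]
grip_force: 59.7
```

The force peaked at 58 N and then dropped to about 2 N. I'll check numerically whether the blade slipped in the grip by comparing where the handle's top edge appears in the wrist image.

```bash
python3 snap.py wrist w6; python3 - <<'E'
import cv2,numpy as np
a,b=[cv2.cvtColor(cv2.imread(f"pics/{n}_raw.png"),cv2.COLOR_BGR2GRAY) for n in("w5","w6")]
for x in(245,252,258,264,270):print(x,a[208:228,x].tolist(),b[208:228,x].tolist())
for y in(222,235,250):print(y,[ (lambda d:(d.min()+225,d.max()+225))(np.where(g[y,225:295]<75)[0]) for g in(a,b)])
E
```

```text
10.65 [ 0.5393081  -0.15059818  0.1260794 ] [ 1.07037692e-03 -2.41046767e-02  9.99708784e-01 -4.08528007e-04] 0.20146372702949827
245 [126, 126, 127, 126, 126, 127, 127, 125, 116, 83, 52, 44, 43, 41, 41, 39, 37, 37, 33, 33] [163, 164, 163, 164, 163, 163, 162, 151, 114, 74, 56, 51, 52, 49, 46, 45, 44, 45, 44, 45]
252 [117, 118, 118, 117, 116, 116, 117, 113, 99, 67, 44, 43, 40, 37, 37, 35, 33, 34, 30, 31] [159, 161, 160, 160, 161, 160, 156, 133, 86, 57, 48, 50, 46, 48, 46, 44, 42, 42, 39, 37]
258 [115, 113, 114, 113, 112, 114, 112, 112, 95, 65, 41, 39, 38, 38, 37, 34, 30, 32, 29, 29] [151, 151, 151, 150, 151, 151, 152, 145, 99, 56, 48, 47, 45, 44, 44, 42, 43, 39, 36, 39]
264 [119, 119, 117, 117, 118, 118, 119, 114, 98, 63, 39, 34, 35, 33, 31, 32, 30, 28, 29, 29] [148, 147, 140, 137, 136, 138, 141, 134, 94, 52, 47, 44, 44, 41, 38, 36, 35, 33, 27, 29]
270 [114, 114, 114, 114, 114, 114, 115, 112, 96, 62, 37, 33, 33, 31, 30, 31, 28, 28, 26, 29] [119, 119, 117, 118, 118, 117, 118, 111, 75, 46, 38, 37, 34, 35, 35, 34, 33, 34, 27, 30]
222 [(np.int64(237), np.int64(294)), (np.int64(241), np.int64(276))]
235 [(np.int64(229), np.int64(294)), (np.int64(239), np.int64(278))]
250 [(np.int64(234), np.int64(283)), (np.int64(234), np.int64(283))]
```

No slip: the handle edge moved less than 0.3 px. The tip is at about 52 mm, so I continue down.

```bash
for i in 1 2 3 4; do echo '0 0 0 0.003 0' > mv.in && python3 steer.py mv.in|sed -n '2p;4p;6p'; done; echo '0 0 0 0 0 | 0 0 0 0 0' > mv.in && python3 steer.py mv.in
```

```text
eef_pos: [0.539, -0.1505, 0.1224]
contact_force: [0.4, -0.0, 2.7]
grip_force: 59.8
eef_pos: [0.5388, -0.1504, 0.119]
contact_force: [-0.4, -0.3, 1.7]
grip_force: 59.6
eef_pos: [0.5387, -0.1504, 0.1159]
contact_force: [-0.2, -1.0, 3.4]
grip_force: 59.6
eef_pos: [0.5386, -0.1504, 0.1129]
contact_force: [-0.0, -0.4, 3.6]
grip_force: 59.6
clock: 11.3
eef_pos: [0.5385, -0.1503, 0.1127]
eef_rot: [-0.0, -0.024, 1.0, 0.0]
contact_force: [1.6, -1.9, -5.2]
grip_width: 0.202
grip_force: 58.5
```

```bash
for i in 1 2 3; do echo '0 0 0 0.002 0' > mv.in && python3 steer.py mv.in|sed -n '2p;4p;6p'; done; echo '0 0 0 0 0 | 0 0 0 0 0 | 0 0 0 0 0' > mv.in && python3 steer.py mv.in; python3 snap.py wrist w7; python3 snap.py scene s7; python3 - <<'E'
import cv2,numpy as np
from workcell import r, camrig, job, monitor
a,b=[cv2.cvtColor(cv2.imread(f"pics/{n}_raw.png"),cv2.COLOR_BGR2GRAY) for n in("w5","w7")]
for x in(252,264):print(x,a[212:222,x].tolist(),b[212:222,x].tolist())
print(b[190,225:290].tolist(),b[200,225:290].tolist())
# lip tops above handle edge: row just before handle
import pickle
from h import *
p,o=pickle.load(open("pics/w7.pkl","rb"));print(o["contact_force"],o["torque"])
E
```

```text
eef_pos: [0.5388, -0.1504, 0.1114]
contact_force: [-0.8, -0.6, 2.6]
grip_force: 59.5
eef_pos: [0.5388, -0.1504, 0.1095]
contact_force: [0.5, -0.4, 3.4]
grip_force: 59.5
eef_pos: [0.5389, -0.1504, 0.1075]
contact_force: [-0.1, 0.0, 4.2]
grip_force: 59.5
clock: 11.9
eef_pos: [0.5388, -0.1504, 0.1072]
eef_rot: [0.0, -0.024, 1.0, 0.0]
contact_force: [1.5, -0.2, -2.4]
grip_width: 0.203
grip_force: 59.2
11.9 [ 0.53877242 -0.15035687  0.10718988] [ 2.63954742e-06 -2.41179790e-02  9.99709117e-01  6.33720340e-05] 0.20321365921914297
11.95 [ 0.53876209 -0.15036808  0.10717599] [-9.48911856e-06 -2.40818988e-02  9.99709987e-01  7.00477208e-05] 0.20450882528522327
252 [116, 116, 117, 113, 99, 67, 44, 43, 40, 37] [161, 156, 133, 113, 78, 54, 48, 48, 48, 47]
264 [118, 118, 119, 114, 98, 63, 39, 34, 35, 33] [149, 150, 145, 122, 79, 46, 44, 43, 45, 41]
[217, 218, 218, 218, 213, 201, 197, 197, 197, 197, 198, 198, 199, 195, 180, 165, 161, 162, 164, 165, 164, 161, 162, 162, 162, 162, 162, 168, 168, 137, 133, 144, 148, 146, 144, 148, 139, 124, 133, 155, 157, 157, 158, 157, 158, 160, 160, 160, 159, 160, 159, 160, 163, 175, 193, 196, 195, 193, 194, 191, 188, 188, 178, 148, 139] [216, 216, 217, 217, 209, 195, 195, 197, 196, 196, 197, 198, 198, 198, 187, 165, 156, 160, 164, 165, 164, 163, 162, 161, 162, 162, 162, 168, 174, 157, 151, 152, 152, 151, 152, 151, 152, 152, 157, 162, 157, 157, 157, 156, 157, 158, 160, 159, 160, 161, 159, 153, 146, 171, 186, 178, 141, 124, 125, 126, 126, 127, 130, 133, 137]
[ 1.53972438 -0.17744494 -2.36004338] [-0.19530333 -0.35608918  0.04695175]
```

The gap ahead of the blade is now open about 8.5 px, roughly 5–6 mm, with symmetric lips. One last check that the bolt stayed put, then hand in.

```bash
python3 - <<'E'
import cv2,numpy as np
from workcell import r, camrig, job, monitor
for n in("s4","s5","s7"):
    g=cv2.cvtColor(cv2.imread(f"pics/{n}_raw.png"),cv2.COLOR_BGR2GRAY)[208:230,276:292]
    y,x=np.where(g<50);print(n,len(x),x.mean()+276,y.mean()+208)
o=monitor.observe();print(o["eef_pos"],o["contact_force"],o["grip_force"])
job.hand_in()
E
```

```text
s4 51 283.0 219.0
s5 95 283.05263157894734 217.18947368421053
s7 95 282.90526315789475 217.37894736842105
[ 0.53876082 -0.15035776  0.10717758] [ 1.54033979 -1.06301835 -2.77676012] 59.100669622421265
the job is handed in; nothing more can be done
```

I've handed the job in: the bolt went to its hard stop and the wrist image shows the bar in the keeper; the blade is held between the plates with its tip about 33 mm over the bench, after a brief 58 N peak at the wrist as it entered; the verdict isn't back.

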